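# Slide the drip grate home under the water tap and tug it

### The arm

A 6-joint arm with a two-finger parallel gripper is mounted at the origin on a cart in front of the work surface, level with it; the furniture and walls round the work are solid. World frame = base frame: x ahead of the robot, y to its left, z up, the work surface at z = 0. Lengths are in m, angles in degrees, forces in N, time in s.
With the tool pointing down it reaches from about 0.425 to 0.95 m from the base axis. Payload 14.7 kg.
Tool frame: the origin (TCP) lies on the centre line of the jaws, within the pads' length; the fingertips stand 17 mm ahead of it and the grasp point (between the pads) lies 2 mm behind it; z points along the fingers, y is the line along which they close (so a half turn about z gives the same grasp; the last joint's range is limited). The gripper opens to 85 mm and grips with 20 to 120 N. Pads are 22 mm wide; open, the fingers measure 114 mm over their backs; the gripper's body (76 mm by 85 mm) begins 54 mm behind the grasp point. The pads swing forward as they close: fully open they stand 13 mm farther back than shut.
Start: joints at [73.934, 27.513, 91.461, -0, 61.026, -2.67], TCP at [0.151, 0.632, 0.248] pointing down, gripper open.
Joint ranges: [-157.49, 157.49], [-46.99, 117.5], [13.45, 153.17], [-89.5, 269.5], [5.16, 153.95], [-167.48, 167.48]. Speed limits (degrees/s): [108.29, 108.29, 136.94, 172.46, 172.46, 172.46].

### API

Orientations are given as [roll, pitch, yaw] about the fixed x, y, z axes, in that order (R = Rz(yaw) Ry(pitch) Rx(roll)).
In Python, from bench import ctrl, camera, calibration gives the robot as it stands.
- The arm moves only by the tool carry_out, never from a script. Its argument "series" is a list of rows, each a list of 7 numbers: the shift along the world's x, y, z as a fraction of full scale, then the turn, a rotation vector about the world's x, y, z as a fraction of full scale, then the opening, from 0 (shut) to 1 (fully open). In form: [[tx, ty, tz, ax, ay, az, grip], ...]. A call has 1 to 8 rows; each row is the pose to reach, as a shift and turn from the pose commanded when the call began; what a row does not reach only later rows make up. Full scale, the value 1, is 0.2 m for a shift and 30 degrees for a turn. A row lasts 1/8 s, in which the tool goes at most 62.5 mm and 10.7 degrees, less where a joint would pass 70% of its speed; a pose out of reach is approached as far as the arm can. A call with a number of a shift or a turn outside -1 to 1 is refused whole. A call with a gripper value outside its range is refused whole. The fingers move at their own pace and stop on an object; "squeeze" is the grip in N (left out, the last holds). Time passes only in rows, so rows that repeat a pose let the fingers close. It gives the time, the measured TCP pose, the force, the opening and the grip force at its end, in the units of the state.
- ctrl.sense(): the state, without advancing time (a new reading comes with each control period).
- camera(name): name is "scene" or "side" or "wrist"; returns (picture, depth): 420x560x3 uint8, red, green, blue; 420x560 float32, m along the optical axis (not along the pixel's ray), 0 where there is no reading.
- calibration(name): a dict with "fx", "fy", "cx", "cy" (pixels), "extrinsics" (4x4, takes a point from camera to world coordinates); the wrist camera has in their place "T_tool_cam" (4x4, takes a point from camera to tool coordinates, whose origin is the TCP and whose axes are the flange's). Camera axes: x right, y down, z forward; pixel columns grow to the right and rows downward; lengths in m; the calibration is good to about 2 mm. A picture is of the moment at which its call begins: read the wrist's pose just before it. calibration takes no time and is no camera call.
- ctrl.sign_off(): hands the job in; it is judged then, once.
The state is a dict: "time": time; "joint_positions": joint angles; "qvel": joint speeds; "effort": joint torques, N m; "tool_pos": TCP position; "ee_rot": TCP orientation; "wrist_force": force on the tool from outside, world axes, zero at the start; "wrist_torque": the same for the moment, N m; "width": finger opening in m; "grip_force": force on a finger pad.
Only numpy, scipy, OpenCV 4.12 (cv2) and the standard library are available. Lean on these libraries where they do the work, as an engineer would, in place of code of your own. Each camera call takes 0.05 s, during which the arm holds its last target. There are 200 camera calls.

### The job

The steel drip grate of the counter water station has been left askew on the front deck. Take it by its black grip, square it up and slide it back along the deck, without lifting it off, under the tap hood until it drops flush into the shallow pocket. Let it settle there for a moment without load; then, by the grip, pull it straight back towards the station's front edge with about 10 N (not over 25 N) for half a second to prove that the pocket holds it, and let go leaving it seated. Do not disturb the shot glass and milk pitcher beside the station.

Things in the scene. Friction and masses are not known exactly. Their poses are not given: they have to be found in the camera images.
- tray: Fixed counter water station: black pan 200 mm wide, steel tap tower behind. Origin on the worktop below the middle of the pocket's front edge; +x towards the tower, +y left seen from the front, z up. Deck: top at z = 22 mm, x = -110 to 0 mm. Behind the pocket the tower foot is a wall at x = 115 mm, up to z = 44 mm, a stop for the sliding grate.
- pocket (a point): Middle of the pocket floor, where the seated grate's origin belongs: tray frame (57.5, 0, 16) mm, same axes as the tray. Pocket: 115 mm (x) by 145 mm (y), 6 mm deep; rims on both sides level with the deck.
- hood (a point): Middle of the lower front edge of the tap hood, tray frame (0, 0, 165) mm. The hood spans x = 0 to 178, y = -62 to +62, z = 165 to 215 mm; a 22 mm nozzle under it at x = 70 mm reaches down to z = 137 mm. No room for an upright gripper at the seated grate's grip: lean the tool's rear end back towards -x by 35 to 45 degrees.
- pocket_lip: The rear 20 mm strip of the deck, part of the station, 200 mm wide, same top height; its rear face at tray x = 0 is the pocket's 6 mm high front wall, which holds the seated grate when it is pulled forward. Its frame is that of the tray.
- grate: Loose steel drip grate, 110 mm (x) by 140 mm (y), 6 mm thick, 0.35 to 0.7 kg; 2.5 mm play in the pocket on each side. Origin: middle of its underside; z up; x to its rear edge, away from the grip. Starts lying on the deck, grip to the front, its origin 20 to 45 mm before the pocket's front edge, up to 15 mm off the middle, turned up to 0.3 rad.
- grip (a point): Centre of the grate's upright black grip block, 12 mm thick (grate x), 34 mm wide (grate y; take it across this width), 34 mm tall, standing on the grate's top from 6 to 40 mm above its underside, 43 mm in front of the grate's middle. The point is 23 mm above the grate's underside.
- shot_glass_2: Empty glass, 47 mm across, 63 mm tall, standing on the worktop on the right (-y) of the station; origin at its underside. Leave alone.
- milk_pitcher: Small steel pitcher, 73 x 103 x 76 mm with an ear handle, standing on the worktop on the left (+y) of the station; origin at its underside. Leave alone.

How it is judged:
By the outcome, as a careful person would: the job done as asked, in the order asked, and still so for the second after the job is handed in, with the robot touching nothing.
It also fails if it takes over 40 s, if anything falls off the work surface, if the arm or the gripper's body presses on something with over 40 N, if the wrist force passes 120 N, or if a joint passes its speed limit or range.

## Working session

There is one attempt and no reset: what is moved stays moved. The work goes in short steps, Python scripts to look and compute and a tool call to move; the robot and the scene stay as the last step left them, time stands still between calls to the robot, and variables do not carry over. Pictures are saved under pics/ and viewed, at most 10 in all, crops included, and the job is handed in when it is done.

Besides the shell and the picture viewer there is one more tool, called after "Emit:" as a command line: name --pt "numbers of a row" for each row, then --argument value for the rest. carry_out: Moves the arm, as the interface text tells. Its arguments: {"type":"object","properties":{"series":{"type":"array","items":{"type":"array","items":{"type":"number","minimum":-1,"maximum":1}}},"squeeze":{"type":"number"}},"required":["series"]}

```bash
mkdir -p pics; cat > h.py <<'E'
import numpy as np,cv2
from bench import ctrl,camera,calibration
from scipy.spatial.transform import Rotation as R
def cam(n):
    s=ctrl.sense();im,d=camera(n);c=calibration(n)
    if n=='wrist':
        T=np.eye(4);T[:3,:3]=R.from_euler('xyz',s['ee_rot'],degrees=True).as_matrix();T[:3,3]=s['tool_pos'];T=T@c['T_tool_cam']
    else: T=np.array(c['extrinsics'])
    return im,d,c,T
def pts(d,c,T):
    v,u=np.mgrid[:d.shape[0],:d.shape[1]]
    P=np.stack([(u-c['cx'])/c['fx']*d,(v-c['cy'])/c['fy']*d,d],-1)
    return P@T[:3,:3].T+T[:3,3]
def ray(u,v,c,T):
    r=T[:3,:3]@np.array([(u-c['cx'])/c['fx'],(v-c['cy'])/c['fy'],1]);return T[:3,3],r
def onz(u,v,c,T,z):
    o,r=ray(u,v,c,T);return o+r*(z-o[2])/r[2]
E
python3 - <<'E'
from h import *
ims=[]
for n in ['scene','side','wrist']:
    im,d,c,T=cam(n);np.savez(f'{n}.npz',im=im,d=d,T=T,k=[c['fx'],c['fy'],c['cx'],c['cy']]);cv2.imwrite(f'pics/{n}0.png',im[:,:,::-1]);print(n,T.round(3).tolist(),c['fx'])
print(ctrl.sense())
E
```

```text
scene [[0.88, -0.222, 0.421, 0.164], [-0.476, -0.42, 0.773, -0.447], [0.005, -0.88, -0.475, 0.562], [0.0, 0.0, 0.0, 1.0]] 450.8146993779625
side [[0.85, -0.431, 0.304, 0.309], [-0.527, -0.704, 0.476, -0.154], [0.009, -0.565, -0.825, 0.814], [0.0, 0.0, 0.0, 1.0]] 415.32738127290656
wrist [[0.232, 0.921, 0.314, 0.069], [0.973, -0.219, -0.076, 0.651], [-0.001, 0.323, -0.946, 0.372], [0.0, 0.0, 0.0, 1.0]] 325.9835647601024
{'time': 0.15, 'joint_positions': array([ 7.39351480e+01,  2.75393435e+01,  9.14861453e+01, -6.79444292e-05,
        6.10251913e+01, -2.66959198e+00]), 'qvel': array([-0.04411371, -0.14119839, -0.06117271, -0.05867693, -0.03487676,
        0.01309986]), 'effort': array([ 3.52451771e-04, -9.51154876e+01, -4.30453777e+01, -4.41646796e-05,
        8.39894376e-03,  1.15472831e-04]), 'tool_pos': array([0.15047803, 0.63203983, 0.24784091]), 'ee_rot': array([-1.79949372e+02, -2.30114184e-03,  1.66604772e+02]), 'wrist_force': array([-0.34635791,  0.50349665, -0.05365485]), 'wrist_torque': array([-0.00481301,  0.00623855,  0.01977414]), 'grip_force': 0.0, 'width': 0.0853017835768572}
```

View pics/scene0.png

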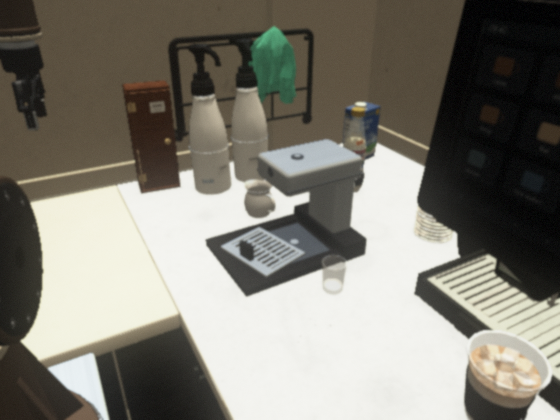

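View pics/side0.png

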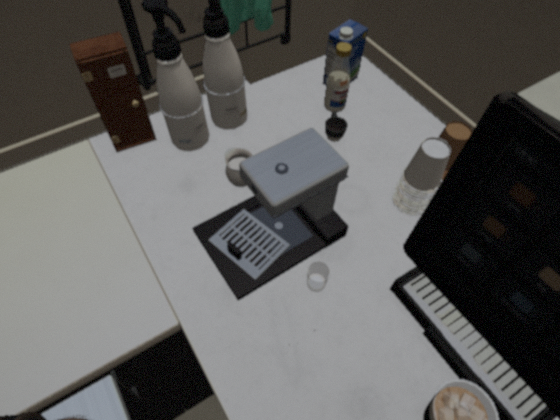

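View pics/wrist0.png

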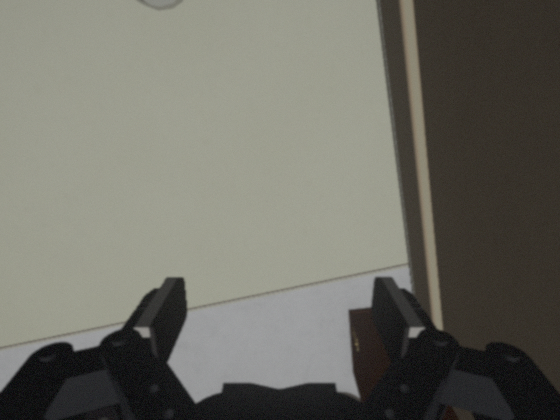

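Scene: station around (285,245), grip at about (247,250), tray corners (208,243), (249,289), (364,245). Side: grip (235,247), tray front corners (194,230), (240,297), rear right (346,232). The wrist view shows only the side table.

```bash
python3 - <<'E'
from h import *
for n,(u0,u1,v0,v1) in {'scene':(195,375,200,300),'side':(185,355,185,305)}.items():
    z=np.load(n+'.npz');k=z['k'];c=dict(fx=k[0],fy=k[1],cx=k[2],cy=k[3]);T=z['T'];im=z['im'].astype(int);d=z['d'].astype(float)
    P=pts(d,c,T);sub=np.zeros(d.shape,bool);sub[v0:v1,u0:u1]=1;sub&=d>0
    g=im.mean(2)
    zz=P[...,2]
    print(n,'worktop z',np.median(zz[300:330,230:300]), 'hist',np.histogram(zz[sub],np.arange(-.01,.08,.005)))
    dark=sub&(g<75)
    m=sub&(zz>.012)&(zz<.03)
    num,lab,st,ce=cv2.connectedComponentsWithStats(m.astype(np.uint8));i=1+st[1:,4].argmax()
    r=cv2.minAreaRect(P[lab==i][:,:2].astype(np.float32));print('tray mask rect',r,cv2.boxPoints(r).tolist())
    gm=sub&(g>95)&(zz>.018)&(zz<.036)
    gm=cv2.morphologyEx(gm.astype(np.uint8),cv2.MORPH_CLOSE,np.ones((5,5)))
    num,lab,st,ce=cv2.connectedComponentsWithStats(gm);i=1+st[1:,4].argmax();q=P[(lab==i)&(d>0)];print('grate z',np.median(q[:,2]),cv2.minAreaRect(q[:,:2].astype(np.float32)),st[i])
    G=sub&(zz>.042)&(zz<.075)&(g<70)
    num,lab,st,ce=cv2.connectedComponentsWithStats(G.astype(np.uint8))
    for j in range(1,num):
        if st[j,4]>15: q=P[lab==j];print('grip',st[j],q.mean(0),q.min(0),q.max(0))
    cr=cv2.resize(z['im'][v0:v1,u0:u1],None,fx=4,fy=4,interpolation=2);cv2.imwrite(f'pics/{n}c.png',cr[:,:,::-1])
E
```

```text
scene worktop z -0.0005321838853126759 hist (array([   0, 5557, 2220,  294,  585, 1624, 2741, 1670,  289,  313,  826,
        285,  253,  243,  213,   93,   85]), array([-0.01 , -0.005,  0.   ,  0.005,  0.01 ,  0.015,  0.02 ,  0.025,
        0.03 ,  0.035,  0.04 ,  0.045,  0.05 ,  0.055,  0.06 ,  0.065,
        0.07 ,  0.075]))
tray mask rect ((0.5596383213996887, 0.2609023153781891), (0.28688788414001465, 0.20550470054149628), 1.6365412473678589) [[0.41331836581230164, 0.3595161437988281], [0.41918739676475525, 0.15409523248672485], [0.7059582471847534, 0.16228848695755005], [0.7000892162322998, 0.3677093982696533]]
grate z 0.026351395603390226 ((0.5065412521362305, 0.28186196088790894), (0.13815166056156158, 0.19438108801841736), 16.874765396118164) [ 205  223  100   54 2184]
grip [296 204  68  44 550] [0.66221325 0.23135209 0.04386147] [0.63923672 0.16227823 0.04200184] [0.69836344 0.35713305 0.07153184]
grip [240 242  13  15 123] [0.4595545  0.23550729 0.05411907] [0.45227758 0.22156704 0.0423198 ] [0.46828594 0.25285345 0.06339733]
side worktop z -0.002126482244415584 hist (arra
[... 297 characters left out ...]
(0.5579058527946472, 0.25963616371154785), (0.28556108474731445, 0.20299644768238068), 1.9487087726593018) [[0.4117564857006073, 0.3562204837799072], [0.4186592996120453, 0.1533414125442505], [0.7040551900863647, 0.16305184364318848], [0.6971523761749268, 0.3659309148788452]]
grate z 0.024710595888102316 ((0.5014587640762329, 0.2550845146179199), (0.11053883284330368, 0.14302313327789307), 16.379623413085938) [ 210  210   79   69 2598]
grip [300 201  44  36 468] [0.66367667 0.21131023 0.0508307 ] [0.64069173 0.16509703 0.04200553] [0.7007174 0.2683218 0.0747928]
grip [227 242  15  16 125] [0.45950673 0.23702407 0.05611263] [0.45092058 0.22242596 0.04250423] [0.46991101 0.25681079 0.06319998]
```

View pics/sidec.png

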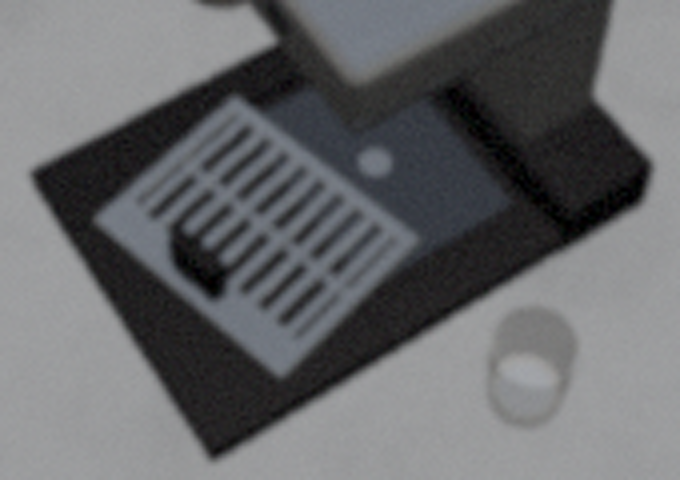

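Crop: grate corners at crop (235,95), (95,215), (283,378), (418,240); grip around (200,265). Grate is turned about 15° relative to the tray; the glass stands on the right. Now obstacle map.

```bash
python3 - <<'E'
from h import *
H=np.zeros((16,18))
for n in ['scene','side']:
    z=np.load(n+'.npz');k=z['k'];c=dict(fx=k[0],fy=k[1],cx=k[2],cy=k[3]);P=pts(z['d'].astype(float),c,z['T'])[z['d']>0]
    i=((P[:,0]-0)/.05).astype(int);j=((P[:,1]+.05)/.05).astype(int);m=(P[:,0]>0)&(P[:,1]>-.05)&(i<16)&(j<18)
    np.maximum.at(H,(i[m],j[m]),P[m,2])
print('rows x=0..,cols y=-.05..(cm)');print((H*100).round().astype(int))
E
```

```text
rows x=0..,cols y=-.05..(cm)
[[ 0  0  0  0  0  0  0  0  0  0  0  0  0  0  0  0 13  0]
 [23 19  0  2  0  0  0  0  0  0  0  0  0  0  0  0 33  0]
 [39 39  1  0  0  0  0  0  0  0  0  0 49 41  0  0 35  0]
 [ 0  0  0  0  0  0  0  0  0  0  0  0 49 49 35 33 40  0]
 [ 0  0  0  0  0  0  0  0  0  0  0  0  0  0  0  0 48  0]
 [ 0  0  0  0  0  0  0  0  0  0  0  0  0  0  0  0 47  0]
 [ 0  0  0  0  0  0  0  0  0  0  0  0  0  0 28  0 47  0]
 [ 0  0  0  0  0  0  0  0  0  0  0  0  0  0 28 28 47  0]
 [ 0  0  0  0  2  3  3  3  2  0  0  0  0  0 28 28 47  0]
 [ 0  0  0  0  3  6  6  3  2  0  0  0 21 29 28 38 47  0]
 [ 0  0  0  0 21 22 22 22  2  8  3  0 38 38  0 38 47  0]
 [ 0  0  6  6 21 22 22 22  8  8  8  0 36 30  0 38 46  0]
 [ 0  0  6  6 21 22 22 22  4  8  7  0 37 38 38 38 46  0]
 [52 52  0  0 21 22 22 22  4  0  0  0 19 38 38 38 46  0]
 [52 52  0  0  5 21 21 21  0  0  0  0  0 17 38 38 46  0]
 [50 50  0  0  0  0  0  0  0  0  0  0  0  0 39 46 46  0]]
```

Emit:
carry_out --pt "0.2 -0.2 0 0 0 0.1 1" --pt "0.45 -0.45 0.05 0 0 0.3 1" --pt "0.7 -0.7 0.1 0 0 0.5 1" --pt "0.9 -0.95 0.1 0 0 0.5 1" --pt "0.9 -1 0.1 0 0 0.5 1"

```text
time: 0.78
tool_pos: [0.3323, 0.43, 0.2684]
ee_rot: [-180.0, 0.0, -178.5]
wrist_force: [-1.0, -0.7, -0.1]
width: 0.0853
grip_force: 0.0
```

Emit:
carry_out --pt "0.1 -0.2 0 0 0 0 1" --pt "0.2 -0.45 0 0 0 0 1" --pt "0.25 -0.7 0 0 0 0 1" --pt "0.3 -0.9 0 0 0 0 1" --pt "0.3 -0.9 0 0 0 0 1"

```text
time: 1.4
tool_pos: [0.3908, 0.2501, 0.2683]
ee_rot: [-180.0, -0.0, -178.6]
wrist_force: [-0.8, 0.4, 0.2]
width: 0.0853
grip_force: 0.0
```

```bash
python3 - <<'E'
from h import *
s=ctrl.sense();print(s)
im,d,c,T=cam('wrist');np.savez('w1.npz',im=im,d=d,T=T,k=[c['fx'],c['fy'],c['cx'],c['cy']]);cv2.imwrite('pics/w1.png',im[:,:,::-1])
E
```

```text
{'time': 1.4, 'joint_positions': array([ 2.88844374e+01,  1.12125626e+01,  1.13505876e+02, -2.16777873e-02,
        5.53074071e+01, -6.25353244e+01]), 'qvel': array([ 2.90080559,  0.87830457, -1.65151397,  0.91416573, -0.06307919,
        2.5616516 ]), 'effort': array([ -3.00292745, -62.8227067 , -38.69106531,  -0.45954513,
         0.11869839,  -1.26728766]), 'tool_pos': array([0.39083471, 0.25009285, 0.26830949]), 'ee_rot': array([-1.79972269e+02, -1.47164769e-02, -1.78567899e+02]), 'wrist_force': array([-0.77854337,  0.39369735,  0.23976135]), 'wrist_torque': array([ 0.01455128,  0.00572415, -0.02338309]), 'grip_force': 0.0, 'width': 0.08525293105303287}
```

View pics/w1.png

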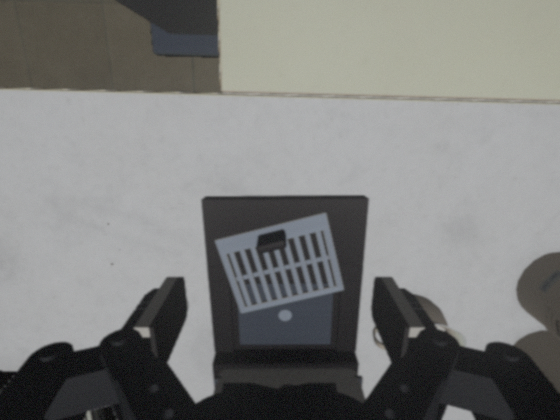

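Wrist view: tray front corners (203,197), (368,197); grate corners (216,240), (326,213), (343,291), (243,312); grip top about (271,238); pocket floor blue around (285,325).

```bash
cat > m.py <<'E'
from h import *
def big(m,box):
    k=np.zeros(m.shape,np.uint8);u0,u1,v0,v1=box;k[v0:v1,u0:u1]=m[v0:v1,u0:u1]
    n,l,s,c=cv2.connectedComponentsWithStats(k);return l==1+s[1:,4].argmax()
def world(mask,c,T,z):
    v,u=np.nonzero(mask);r=np.stack([(u-c['cx'])/c['fx'],(v-c['cy'])/c['fy'],np.ones(len(u))],-1)@T[:3,:3].T;o=T[:3,3]
    return (o+r*((z-o[2])/r[:,2])[:,None])[:,:2].astype(np.float32)
E
python3 - <<'E'
from m import *
def rect(q,name):
    r=cv2.minAreaRect(q);print(name,'c',np.round(r[0],4),'size',np.round(r[1],4),'ang',round(r[2],2))
z=np.load('w1.npz');k=z['k'];c=dict(fx=k[0],fy=k[1],cx=k[2],cy=k[3]);T=z['T'];im=z['im'];d=z['d'].astype(float)
P=pts(d,c,T);g=im.mean(2);R_,B=im[...,0].astype(int),im[...,2].astype(int)
print('samples',im[225,300],im[205,230],im[335,285],im[238,271],im[180,285],'z worktop',np.median(P[120:180,230:340,2]),'deck',np.median(P[200:206,220:350,2]),'grate',np.median(P[225:230,300:310,2]),'grip',np.median(P[237:241,268:276,2]),'floor',np.median(P[330:340,270:300,2]))
# grate outline
gm=big(((g>95)&(P[...,2]>.012)).astype(np.uint8),(205,355,205,325));gm=cv2.morphologyEx(gm.astype(np.uint8),cv2.MORPH_CLOSE,np.ones((9,9)))
rect(world(gm,c,T,.028),'grate')
# tray dark vs worktop: front and side edges per row
br=(g>85)&(P[...,2]<.012)
L=[];Rr=[];F=[]
for v in range(205,340,3):
    l=np.nonzero(br[v,150:285])[0];r=np.nonzero(br[v,285:420])[0]
    if len(l) and len(r): L.append((150+l.max()+1,v));Rr.append((285+r.min()-1,v))
for u in range(215,360,3):
    f=np.nonzero(br[150:215,u])[0]; F.append((u,150+f.max()+1))
def line(p,zz):
    q=np.array([onz(u,v,c,T,zz)[:2] for u,v in p],np.float32);vx,vy,x,y=cv2.fitLine(q,cv2.DIST_HUBER,0,.01,.01).ravel()
    return np.degrees(np.arctan2(vy,vx)),x,y,np.abs((q-[x,y])@[-vy,vx]).mean()
for n,p in (('L',L),('R',Rr),('F',F)): print(n,line(p,.022))
# grip top
gp=big(((g<60)&(P[...,2]>.045)).astype(np.uint8),(250,295,222,258));q=P[gp]
print('grip depth pts',gp.sum(),q.mean(0),q.max(0),q.min(0));top=gp&(P[...,2]>.057);print('top n',top.sum(),np.nonzero(top)[1].mean(),np.nonzero(top)[0].mean());rect(world(top,c,T,.062),'griptop')
# pocket floor
pm=big(((B-R_>8)&(g<100)&(P[...,2]<.03)).astype(np.uint8),(215,355,280,352));rect(world(pm,c,T,.016),'floor')
cr=cv2.resize(im[190:390,195:375],None,fx=3,fy=3,interpolation=2);cv2.imwrite('pics/w1c.png',cr[:,:,::-1])
E
```

```text
samples [123 130 140] [60 60 60] [60 65 72] [31 29 31] [169 170 171] z worktop -0.0011350017516837951 deck 0.020820927855665694 grate 0.026764922997517288 grip 0.05254715164819032 floor 0.015267031556925936
grate c [0.5019 0.254 ] size [0.1097 0.1393] ang 16.39
L (np.float32(1.8301841), np.float32(0.5177886), np.float32(0.15983924), np.float32(0.0003332173))
R (np.float32(1.7669812), np.float32(0.51285845), np.float32(0.35744083), np.float32(0.0003398102))
F (np.float32(-88.01644), np.float32(0.41350472), np.float32(0.26268235), np.float32(0.00027439653))
grip depth pts 391 [0.45809117 0.24151824 0.05831114] [0.46980396 0.25751178 0.39291354] [0.3075532  0.22623243 0.04510248]
top n 272 270.5882352941176 245.37132352941177
griptop c [0.4567 0.2409] size [0.0172 0.0319] ang 16.77
floor c [0.5911 0.263 ] size [0.083  0.1313] ang 3.19
```

View pics/w1c.png

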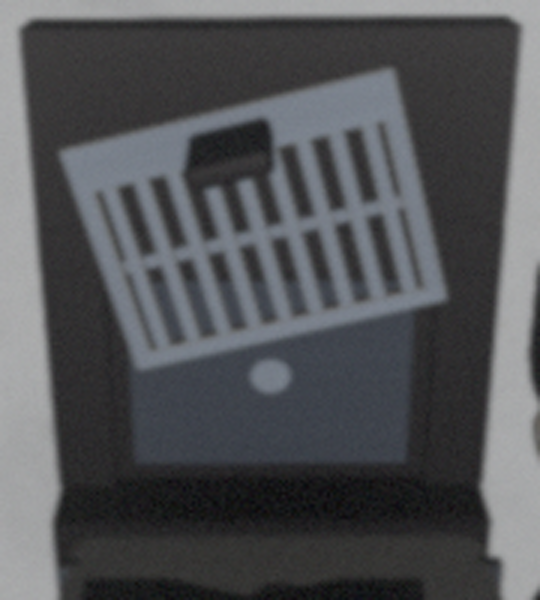

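Crop confirms the outline fits: grate turned about 14.6° from the tray, grip block top near crop (230,145). Measures agree across views (grate 110×139 mm, heights 27/21 mm). Working out the leaned grasp pose.

```bash
cat > pose.py <<'E'
from h import *
def Rt(yaw,lean):  # grate yaw, lean deg
    y=np.radians(yaw);return R.from_rotvec(np.radians(-lean)*np.array([-np.sin(y),np.cos(y),0]))*R.from_euler('xyz',[180,0,yaw+180],degrees=True)
def tcp(grasp,yaw,lean): return np.array(grasp)+.002*Rt(yaw,lean).as_matrix()[:,2]
def turn(a,b): return np.degrees((b*a.inv()).as_rotvec())/30
E
python3 - <<'E'
from pose import *
R0=R.from_euler('xyz',[180,0,181.5],degrees=True);G=Rt(16.4,40);t=turn(R0,G);print('full',t,'half',t/2)
print('tcp',tcp([.4606,.2419,.054],16.4,40),'z axis',G.as_matrix()[:,2])
s=ctrl.sense();print(s['tool_pos'],s['ee_rot'])
E
```

```text
full [ 0.20799621 -1.32069465  0.47628395] half [ 0.10399811 -0.66034733  0.23814197]
tcp [0.46183327 0.24226297 0.05246791] z axis [ 0.61663514  0.18148559 -0.76604444]
[0.39082538 0.2514292  0.26839827] [ 1.79993539e+02  4.00225452e-03 -1.78533948e+02]
```

Emit:
carry_out --pt "0.05 -0.03 -0.1 0.05 -0.33 0.12 0.65" --pt "0.14 -0.11 -0.3 0.104 -0.66 0.238 0.65" --pt "0.14 -0.11 -0.3 0.104 -0.66 0.238 0.65"

```text
time: 1.82
tool_pos: [0.4166, 0.2304, 0.2067]
ee_rot: [178.6, 20.0, -171.3]
wrist_force: [0.1, 0.4, 0.8]
width: 0.0555
grip_force: 0.0
```

Emit:
carry_out --pt "0 0 -0.1 0.052 -0.33 0.119 0.65" --pt "0 0 -0.25 0.104 -0.66 0.238 0.65" --pt "0 0 -0.45 0.104 -0.66 0.238 0.65" --pt "0 0 -0.5 0.104 -0.66 0.238 0.65" --pt "0 0 -0.5 0.104 -0.66 0.238 0.65"

```text
time: 2.45
tool_pos: [0.4262, 0.2495, 0.215]
ee_rot: [-178.4, 33.6, -164.0]
wrist_force: [15.9, 8.3, 10.8]
width: 0.0555
grip_force: 0.0
```

```bash
python3 - <<'E'
from m import *
from pose import *
s=ctrl.sense();print(s['time'],s['tool_pos'],s['ee_rot'],s['joint_positions'].round(1),s['wrist_force'],s['width'])
a=R.from_euler('xyz',s['ee_rot'],degrees=True);print('residual turn deg',turn(a,Rt(16.4,40))*30)
im,d,c,T=cam('wrist');cv2.imwrite('pics/w2.png',im[:,:,::-1])
np.savez('w2.npz',im=im,d=d,T=T,k=[c['fx'],c['fy'],c['cx'],c['cy']])
E
```

```text
2.45 [0.42615298 0.24948391 0.21496577] [-178.43735978   33.64032067 -163.9608239 ] [ 35.5  10.  138.3 -89.5  12.1  16. ] [15.93598948  8.29772549 10.78945878] 0.055466085673949145
residual turn deg [ 2.97805545 -5.75664599  1.29741854]
```

View pics/w2.png

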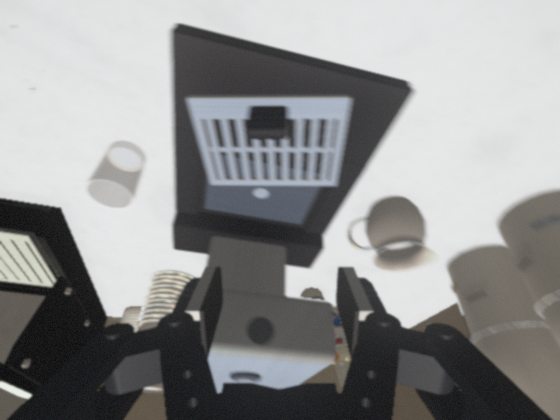

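Wrist view shows the grip at (268,122), grate centered below the jaws line. The lean stopped because joint 4 is at its limit (-89.5) with joint 5 near its minimum; I need a kinematic model to pick a workable lean.

```bash
cat > kin.py <<'E'
from pose import *
from scipy.optimize import least_squares
D=[([73.935,27.539,91.486,0,61.025,-2.67],[.15048,.63204,.24784],[180.05,0,166.605]),
([28.884,11.2126,113.506,-.02,55.307,-62.53],[.39083,.25009,.26831],[-179.97,-.015,-178.568])]
s=ctrl.sense();D.append((s['joint_positions'],s['tool_pos'],s['ee_rot']))
def fk(q,p):
    a1,d1,a2,a3,d4,d6=p;q=np.radians(q);ry=lambda a:R.from_euler('y',a).as_matrix();rz=lambda a:R.from_euler('z',a).as_matrix()
    A=rz(q[0]);x=A@np.array([a1,0,d1]);A=A@ry(q[1]);x=x+A@np.array([0,0,a2]);A=A@ry(q[2]);x=x+A@np.array([a3,0,d4]);A=A@rz(q[3])@ry(q[4]);x=x+A@np.array([0,0,d6]);A=A@rz(q[5])
    return x,R.from_matrix(A)
if __name__=='__main__':
    # constant flange-tool turn from first pose
    f=lambda p:np.concatenate([(fk(np.array(q),p)[0]-t)for q,t,_ in D]+[1e-3*(np.array(p)-[.05,.4,.42,0,.42,.25])])
    r=least_squares(f,[.05,.4,.42,0,.42,.25]);print(r.x,r.fun[:9].round(4))
    for q,t,e in D:
        A=fk(np.array(q),r.x)[1];print((A.inv()*R.from_euler('xyz',e,degrees=True)).as_euler('xyz',degrees=True))
    np.save('p.npy',r.x)
E
python3 kin.py
```

```text
[ 0.0638053   0.0015286   0.63553622 -0.05245233  0.30222962  0.22148285] [ 0.0286 -0.0101 -0.005   0.0169 -0.0253  0.0061  0.0009 -0.0026 -0.0011]
[ 5.42798267e-05 -2.32917104e-03  9.00000010e+01]
[ 3.60641312e-03 -1.35025645e-04  8.99933838e+01]
[-5.08888749e-14 -1.27222187e-14  9.00000000e+01]
```

```bash
sed -i 's/a1,d1,a2,a3,d4,d6=p/a1,d1,a2,a3,d4,d6,b=p/; s/\[a1,0,d1\]/[a1,b,d1]/; s/0,.42,.25\]/0,.42,.25,.03]/g' kin.py; python3 kin.py
cat > ik.py <<'E'
from kin import *
p=np.load('p.npy');lo=np.array([-157,-46.5,14,-89,5.5,-167]);hi=np.array([157,117,152.5,269,153,167])
def ik(t,Rw,q0):
    def f(q):
        x,A=fk(q,p);return np.r_[(x-t)*1000,np.degrees(((A*R.from_euler('z',90,degrees=True)).inv()*Rw).as_rotvec())]
    r=least_squares(f,q0,bounds=(lo,hi));return r.x,np.abs(r.fun).max()
E
python3 - <<'E'
from ik import *
for nm,g,yaw in (('start',[.4606,.2419,.054],16.4),('rot',[.4606,.2419,.054],1.8),('seat',[.5375,.2594,.048],1.8)):
  for lean in (0,20,30,35,40,45):
    best=[]
    for q4 in (-60,-20,20,90,170,250):
        for q6 in (-150,-60,60,150):
          q,e=ik(tcp(g,yaw,lean),Rt(yaw,lean),[28,20,115,q4,30,q6])
          if e<.5: best.append(tuple(q.round(0)))
    print(nm,lean,set(best))
E
```

```text
[4.63165433e-06 3.17526337e-01 5.97324088e-01 3.28809630e-02
 4.44967954e-01 3.54684183e-01 3.02969816e-02] [ 0. -0.  0. -0.  0. -0. -0.  0.  0.]
[ 5.42798267e-05 -2.32917104e-03  9.00000010e+01]
[ 3.60641312e-03 -1.35025645e-04  8.99933838e+01]
[-5.08888749e-14 -1.27222187e-14  9.00000000e+01]
start 0 {(np.float64(24.0), np.float64(34.0), np.float64(117.0), np.float64(0.0), np.float64(29.0), np.float64(-82.0))}
start 20 {(np.float64(27.0), np.float64(32.0), np.float64(133.0), np.float64(218.0), np.float64(6.0), np.float64(62.0))}
start 30 {(np.float64(28.0), np.float64(35.0), np.float64(140.0), np.float64(194.0), np.float64(25.0), np.float64(88.0))}
start 35 {(np.float64(29.0), np.float64(38.0), np.float64(144.0), np.float64(192.0), np.float64(37.0), np.float64(91.0))}
start 40 {(np.float64(30.0), np.float64(42.0), np.float64(147.0), np.float64(192.0), np.float64(49.0), np.float64(93.0))}
start 45 {(np.float64(32.0), np.float64(48.0), np.float64(150.0), np.float64(192.0), np.float64(62.0), np.float64(95.0))}
rot 0 {(np.float64(24.0), np.float64(34.0), np.float64(117.0), np.float64(-
[... 667 characters left out ...]
0), np.float64(38.0), np.float64(107.0), np.float64(0.0), np.float64(35.0), np.float64(-69.0))}
seat 20 {(np.float64(28.0), np.float64(36.0), np.float64(122.0), np.float64(-63.0), np.float64(10.0), np.float64(-2.0))}
seat 30 {(np.float64(31.0), np.float64(37.0), np.float64(128.0), np.float64(230.0), np.float64(19.0), np.float64(68.0))}
seat 35 {(np.float64(33.0), np.float64(39.0), np.float64(131.0), np.float64(221.0), np.float64(27.0), np.float64(79.0))}
seat 40 {(np.float64(35.0), np.float64(42.0), np.float64(134.0), np.float64(216.0), np.float64(36.0), np.float64(86.0))}
seat 45 {(np.float64(37.0), np.float64(45.0), np.float64(136.0), np.float64(214.0), np.float64(46.0), np.float64(91.0))}
```

Model fits exactly. Leaned grasps exist with J4≈215°, J6≈90° (same hand side), so I must swing the wrist round the other way in free air. First undo the last step.

Emit:
carry_out --pt "0 0 0.2 -0.05 0.33 -0.119 0.65" --pt "0 0 0.5 -0.104 0.66 -0.238 0.65" --pt "0 0 0.5 -0.104 0.66 -0.238 0.65" --pt "0 0 0.5 -0.104 0.66 -0.238 0.65"

```text
time: 3.0
tool_pos: [0.4474, 0.2266, 0.2969]
ee_rot: [-173.9, 25.3, -170.2]
wrist_force: [0.9, -1.1, -0.2]
width: 0.0559
grip_force: 0.0
```

```bash
python3 - <<'E'
from h import *
s=ctrl.sense();print(s['time'],s['tool_pos'],s['ee_rot'],s['joint_positions'].round(1),s['wrist_force'])
E
```

```text
3.0 [0.44742211 0.22664246 0.29685571] [-173.90169534   25.32487653 -170.17862449] [ 34.5   4.2 123.5 -28.6  35.  -42.8] [ 0.86673706 -1.13763546 -0.19538444]
```

```bash
cat > plan.py <<'E'
from ik import *
s=ctrl.sense();q0=s['joint_positions'];x0=np.array(s['tool_pos']);R0=R.from_euler('xyz',s['ee_rot'],degrees=True)
G=Rt(16.4,40);tg=tcp([.4606,.2419,.054],16.4,40)-.08*G.as_matrix()[:,2]
qe,e=ik(tg,G,[30,30,140,192,40,93]);print('end',qe.round(1),e)
def path(s):
    q=q0+(qe-q0)*s; j=[q0[4],32,qe[4]]; q[4]=np.interp(s,[0,.15,.85,1],[q0[4],30,30,qe[4]])
    k=np.clip((s-.6)/.4,0,1); q[1:3]=q0[1:3]+(qe-q0)[1:3]*k; return q
cur=0;xc,Rc=x0,R0;q=q0;n=0
while cur<1:
    nx=cur
    while nx<1:
        x,A=fk(path(min(nx+.005,1)),p);A=A*R.from_euler('z',90,degrees=True)
        if np.abs((A*Rc.inv()).magnitude())>np.radians(29) or np.linalg.norm(x-xc)>.18: break
        nx+=.005
    nx=min(nx,1)
    x,A=fk(path(nx),p);A=A*R.from_euler('z',90,degrees=True)
    sh=((x-xc)/.2).round(2);t=turn(Rc,A).round(2)
    for f in (1/3,2/3,1): q,e=ik(xc+sh*.2*f,R.from_rotvec(np.radians(t*30*f))*Rc,q)
    n+=1;xc=xc+sh*.2;Rc=R.from_rotvec(np.radians(t*30))*Rc
    print(n,sh.tolist(),t.tolist(),'tcp',xc.round(3),'q',q.round(0).astype(int),round(e,2))
    cur=nx
E
python3 plan.py
```

```text
end [ 33.3  31.3 152.  195.8  43.2  91.4] 7.771561172376096e-13
1 [-0.16, 0.26, -0.06] [0.59, 0.22, -0.68] tcp [0.415 0.279 0.285] q [ 34   4 123 -11  32 -32] 0.0
2 [-0.11, 0.27, 0.02] [0.55, 0.27, -0.7] tcp [0.393 0.333 0.289] q [ 34   4 123   7  30 -21] 0.0
3 [-0.11, 0.24, 0.06] [0.48, 0.39, -0.69] tcp [0.371 0.381 0.301] q [ 34   4 124  26  30 -11] 0.0
4 [-0.05, 0.24, 0.12] [0.46, 0.44, -0.67] tcp [0.361 0.429 0.325] q [ 34   4 124  44  30   0] 0.0
5 [0.02, 0.21, 0.18] [0.46, 0.48, -0.65] tcp [0.365 0.471 0.361] q [ 34   4 124  61  30  11] 0.0
6 [0.09, 0.17, 0.2] [0.47, 0.52, -0.61] tcp [0.383 0.505 0.401] q [ 34   4 123  79  30  21] 0.0
7 [0.14, 0.09, 0.22] [0.5, 0.55, -0.56] tcp [0.411 0.523 0.445] q [ 34   4 124  98  30  32] 0.0
8 [0.11, -0.01, -0.07] [0.38, 0.65, -0.51] tcp [0.433 0.521 0.431] q [ 34   7 126 114  30  43] 0.0
9 [0.04, -0.13, -0.37] [0.25, 0.71, -0.54] tcp [0.441 0.495 0.357] q [ 34  11 131 130  30  52] 0.0
10 [0.0, -0.22, -0.38] [0.21, 0.65, -0.61] tcp [0.441 0.451 0.281] q [ 34  16 136 146  30  61] 0.0
11 [-0.06, -0.32, -0.41] [0.16, 0.61, -0.73] tcp [0.429 0.387 0.199] q [ 34  21 141 162  30  71] 0.0
12 [-0.02, -0.36, -0.25] [0.26, 0.36, -0.83] tcp [0.425 0.315 0.149] q [ 33  27 147 180  37  82] 0.0
13 [-0.06, -0.43, -0.18] [0.11, 0.18, -0.76] tcp [0.413 0.229 0.113] q [ 33  32 152 196  43  92] 0.0
```

```bash
sed -i "s/-.08\*G/-.05*G/; s/(s-.6)\/.4/(s-.65)\/.35/; s/; return q/; q[0]-=np.interp(s,[0,.35,.62,.8,1],[0,14,14,2,0]); return q/" plan.py; python3 plan.py
```

```text
end [ 32.1  35.9 150.3 194.   46.   92.3] 3.3306690738754696e-13
1 [-0.08, 0.13, -0.06] [0.56, 0.19, -0.73] tcp [0.431 0.253 0.285] q [ 31   4 123 -12  32 -33] 0.0
2 [-0.01, 0.14, 0.02] [0.54, 0.2, -0.76] tcp [0.429 0.281 0.289] q [ 28   4 123   5  30 -23] 0.0
3 [0.0, 0.12, 0.04] [0.49, 0.29, -0.75] tcp [0.429 0.305 0.297] q [ 25   4 124  21  30 -13] 0.0
4 [0.07, 0.12, 0.1] [0.5, 0.31, -0.74] tcp [0.443 0.329 0.317] q [ 22   4 123  38  30  -2] 0.0
5 [0.11, 0.12, 0.15] [0.52, 0.33, -0.69] tcp [0.465 0.353 0.347] q [ 20   4 123  55  30   8] 0.0
6 [0.11, 0.15, 0.2] [0.58, 0.37, -0.62] tcp [0.487 0.383 0.387] q [ 19   4 123  73  30  18] 0.0
7 [0.15, 0.09, 0.21] [0.6, 0.41, -0.58] tcp [0.517 0.401 0.429] q [ 19   4 123  90  30  30] 0.0
8 [0.18, 0.0, 0.22] [0.64, 0.41, -0.54] tcp [0.553 0.401 0.473] q [ 19   4 123 108  30  41] 0.0
9 [-0.07, 0.14, -0.23] [0.53, 0.64, -0.38] tcp [0.539 0.429 0.427] q [ 24   8 127 126  30  51] 0.0
10 [-0.18, 0.01, -0.55] [0.33, 0.75, -0.43] tcp [0.503 0.431 0.317] q [ 29  15 133 143  30  61] 0.0
11 [-0.17, -0.21, -0.54] [0.19, 0.68, -0.62] tcp [0.469 0.389 0.209] q [ 31  22 138 160  30  71] 0.0
12 [-0.09, -0.32, -0.35] [0.27, 0.42, -0.79] tcp [0.451 0.325 0.139] q [ 32  29 145 177  38  82] 0.0
13 [-0.1, -0.46, -0.24] [0.11, 0.21, -0.79] tcp [0.431 0.233 0.091] q [ 32  36 150 194  46  92] 0.0
```

Emit:
carry_out --pt "-0.03 0.04 -0.02 0.19 0.06 -0.24 0.65" --pt "-0.05 0.09 -0.04 0.37 0.13 -0.49 0.65" --pt "-0.08 0.13 -0.06 0.56 0.19 -0.73 0.65"

```text
time: 3.38
tool_pos: [0.4325, 0.2531, 0.2848]
ee_rot: [168.5, 18.4, 160.9]
wrist_force: [0.4, 0.1, -0.4]
width: 0.0556
grip_force: 0.0
```

Emit:
carry_out --pt "0 0.05 0.01 0.18 0.07 -0.25 0.65" --pt "-0.01 0.09 0.01 0.36 0.13 -0.51 0.65" --pt "-0.01 0.14 0.02 0.54 0.2 -0.76 0.65"

```text
time: 3.75
tool_pos: [0.4302, 0.2807, 0.2886]
ee_rot: [157.8, 4.8, 135.7]
wrist_force: [-0.3, -0.0, 0.5]
width: 0.0553
grip_force: 0.0
```

Emit:
carry_out --pt "0 0.04 0.01 0.16 0.1 -0.25 0.65" --pt "0 0.08 0.03 0.33 0.19 -0.5 0.65" --pt "0 0.12 0.04 0.49 0.29 -0.75 0.65"

```text
time: 4.12
tool_pos: [0.4303, 0.3048, 0.2968]
ee_rot: [156.7, -12.1, 113.1]
wrist_force: [-0.7, 0.1, 0.4]
width: 0.0554
grip_force: 0.0
```

Emit:
carry_out --pt "0.02 0.04 0.03 0.17 0.1 -0.25 0.65" --pt "0.05 0.08 0.07 0.33 0.21 -0.49 0.65" --pt "0.07 0.12 0.1 0.5 0.31 -0.74 0.65" --pt "0.07 0.12 0.1 0.5 0.31 -0.74 0.65"

```text
time: 4.62
tool_pos: [0.4443, 0.3282, 0.3166]
ee_rot: [163.4, -28.3, 88.6]
wrist_force: [-0.4, -0.4, -0.2]
width: 0.0555
grip_force: 0.0
```

```bash
python3 - <<'E'
from h import *
s=ctrl.sense();print(s['time'],s['tool_pos'],s['ee_rot'],s['joint_positions'].round(1))
E
python3 plan.py
```

```text
4.625 [0.44432444 0.32816785 0.31655136] [163.35108091 -28.33240166  88.62418686] [ 22.    4.3 123.3  37.4  30.   -1.5]
end [ 32.1  35.9 150.3 194.   46.   92.3] 3.3306690738754696e-13
1 [0.13, 0.08, 0.14] [0.51, 0.32, -0.7] tcp [0.47  0.344 0.345] q [ 19   4 123  54  30   8] 0.0
2 [0.2, 0.02, 0.18] [0.54, 0.32, -0.68] tcp [0.51  0.348 0.381] q [ 16   4 123  70  30  18] 0.0
3 [0.23, -0.07, 0.21] [0.61, 0.33, -0.67] tcp [0.556 0.334 0.423] q [ 12   4 123  87  30  29] 0.0
4 [0.18, 0.01, 0.23] [0.71, 0.34, -0.56] tcp [0.592 0.336 0.469] q [ 13   4 123 106  30  40] 0.0
5 [0.15, -0.02, 0.2] [0.74, 0.35, -0.47] tcp [0.622 0.332 0.509] q [ 14   4 123 125  30  51] 0.0
6 [-0.01, 0.11, -0.13] [0.7, 0.51, -0.34] tcp [0.62  0.354 0.483] q [ 19   7 126 144  30  62] 0.0
7 [-0.32, 0.12, -0.81] [0.31, 0.78, -0.26] tcp [0.556 0.378 0.321] q [ 26  16 133 158  30  72] 0.0
8 [-0.36, -0.25, -0.74] [0.21, 0.7, -0.61] tcp [0.484 0.328 0.173] q [ 30  26 141 176  34  81] 0.0
9 [-0.27, -0.47, -0.41] [0.11, 0.3, -0.78] tcp [0.43  0.234 0.091] q [ 32  36 150 194  46  92] 0.0
```

Emit:
carry_out --pt "0.04 0.04 0.05 0.17 0.11 -0.23 0.65" --pt "0.07 0.08 0.1 0.35 0.22 -0.46 0.65" --pt "0.11 0.12 0.15 0.52 0.33 -0.69 0.65"

```text
time: 5.0
tool_pos: [0.4661, 0.3522, 0.3466]
ee_rot: [-179.8, -40.5, 58.1]
wrist_force: [0.7, 0.5, 0.4]
width: 0.0555
grip_force: 0.0
```

Emit:
carry_out --pt "0.04 0.05 0.07 0.19 0.12 -0.21 0.65" --pt "0.07 0.1 0.13 0.39 0.25 -0.41 0.65" --pt "0.11 0.15 0.2 0.58 0.37 -0.62 0.65"

```text
time: 5.38
tool_pos: [0.4881, 0.3823, 0.3865]
ee_rot: [-152.3, -43.0, 20.8]
wrist_force: [-0.6, -0.0, 1.2]
width: 0.0553
grip_force: 0.0
```

Emit:
carry_out --pt "0.05 0.03 0.07 0.2 0.14 -0.19 0.65" --pt "0.1 0.06 0.14 0.4 0.27 -0.39 0.65" --pt "0.15 0.09 0.21 0.6 0.41 -0.58 0.65"

```text
time: 5.75
tool_pos: [0.518, 0.4005, 0.4286]
ee_rot: [-128.5, -32.0, -11.5]
wrist_force: [0.1, -0.2, 0.5]
width: 0.0559
grip_force: 0.0
```

Emit:
carry_out --pt "0.06 0 0.07 0.21 0.14 -0.18 0.65" --pt "0.12 0 0.15 0.43 0.27 -0.36 0.65" --pt "0.18 0 0.22 0.64 0.41 -0.54 0.65"

```text
time: 6.12
tool_pos: [0.5541, 0.4005, 0.4727]
ee_rot: [-114.5, -13.2, -33.4]
wrist_force: [-0.4, 0.9, 0.9]
width: 0.0555
grip_force: 0.0
```

Emit:
carry_out --pt "-0.02 0.05 -0.08 0.18 0.21 -0.13 0.65" --pt "-0.05 0.09 -0.15 0.35 0.43 -0.25 0.65" --pt "-0.07 0.14 -0.23 0.53 0.64 -0.38 0.65"

```text
time: 6.5
tool_pos: [0.5396, 0.4289, 0.4263]
ee_rot: [-114.4, 11.7, -44.9]
wrist_force: [0.8, -0.0, 0.4]
width: 0.0556
grip_force: 0.0
```

Emit:
carry_out --pt "-0.06 0 -0.18 0.11 0.25 -0.14 0.65" --pt "-0.12 0.01 -0.37 0.22 0.5 -0.29 0.65" --pt "-0.18 0.01 -0.55 0.33 0.75 -0.43 0.65" --pt "-0.18 0.01 -0.55 0.33 0.75 -0.43 0.65"

```text
time: 7.0
tool_pos: [0.5027, 0.4306, 0.3144]
ee_rot: [-127.9, 32.7, -63.2]
wrist_force: [-0.2, -0.2, -0.1]
width: 0.0555
grip_force: 0.0
```

```bash
python3 - <<'E'
from h import *
s=ctrl.sense();print(s['time'],s['tool_pos'],s['ee_rot'],s['joint_positions'].round(1))
E
```

```text
7.0 [0.50271602 0.4305947  0.31441529] [-127.93497445   32.7249223   -63.15361375] [ 28.3  15.3 132.9 142.4  30.8  61.2]
```

Emit:
carry_out --pt "-0.06 -0.07 -0.18 0.06 0.23 -0.21 0.65" --pt "-0.11 -0.14 -0.36 0.13 0.45 -0.41 0.65" --pt "-0.17 -0.21 -0.54 0.19 0.68 -0.62 0.65"

```text
time: 7.38
tool_pos: [0.4709, 0.3884, 0.2095]
ee_rot: [-151.6, 42.2, -96.7]
wrist_force: [0.3, -0.1, 0.8]
width: 0.0557
grip_force: 0.0
```

Emit:
carry_out --pt "-0.03 -0.11 -0.12 0.09 0.14 -0.26 0.65" --pt "-0.06 -0.21 -0.23 0.18 0.28 -0.53 0.65" --pt "-0.09 -0.32 -0.35 0.27 0.42 -0.79 0.65"

```text
time: 7.75
tool_pos: [0.4535, 0.3248, 0.1397]
ee_rot: [-171.9, 44.1, -134.5]
wrist_force: [-0.6, 0.4, 1.0]
width: 0.0557
grip_force: 0.0
```

Emit:
carry_out --pt "-0.03 -0.15 -0.08 0.04 0.07 -0.26 0.65" --pt "-0.07 -0.31 -0.16 0.07 0.14 -0.53 0.65" --pt "-0.1 -0.46 -0.24 0.11 0.21 -0.79 0.65" --pt "-0.1 -0.46 -0.24 0.11 0.21 -0.79 0.65"

```text
time: 8.25
tool_pos: [0.4329, 0.2326, 0.0907]
ee_rot: [179.9, 40.3, -163.6]
wrist_force: [0.4, 0.1, 0.6]
width: 0.0559
grip_force: 0.0
```

```bash
python3 - <<'E'
from m import *
from pose import *
im,d,c,T=cam('wrist');cv2.imwrite('pics/w3.png',im[:,:,::-1])
np.savez('w3.npz',im=im,d=d,T=T,k=[c['fx'],c['fy'],c['cx'],c['cy']])
s=ctrl.sense();print(s['time'],s['tool_pos'],s['ee_rot'],s['joint_positions'].round(1))
A=R.from_euler('xyz',s['ee_rot'],degrees=True);print('turn',turn(A,Rt(16.4,40)),'shift',(tcp([.4606,.2419,.054],16.4,40)-s['tool_pos'])/.2)
E
```

```text
8.3 [0.43341186 0.23326417 0.09120698] [ 179.93017177   40.35396706 -163.50618528] [ 31.8  36.1 150.3 193.5  46.6  92.4]
turn [-0.00504624  0.0108126  -0.00462881] shift [ 0.14210706  0.04499403 -0.19369536]
```

View pics/w3.png

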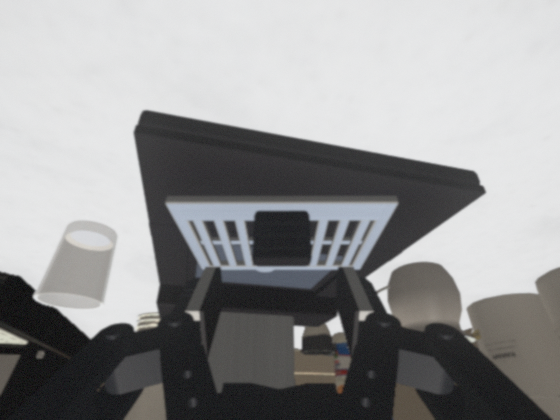

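Grip block at (282,237), centred between the jaws and square to them. Approach and close.

Emit:
carry_out --pt "0.07 0.02 -0.1 0 0 0 0.65" --pt "0.12 0.04 -0.165 0 0 0 0.65" --pt "0.14 0.045 -0.19 0 0 0 0.65" --pt "0.14 0.045 -0.19 0 0 0 0.65"

```text
time: 8.8
tool_pos: [0.4605, 0.2409, 0.0526]
ee_rot: [179.9, 40.2, -163.8]
wrist_force: [-0.1, -0.3, -0.4]
width: 0.0552
grip_force: 0.0
```

```bash
python3 - <<'E'
from pose import *
s=ctrl.sense();print(s['time'],s['tool_pos'],s['ee_rot'],s['wrist_force'],(tcp([.4606,.2419,.054],16.4,40)-s['tool_pos'])*1000)
E
```

```text
8.8 [0.46053007 0.24092513 0.05264252] [ 179.85669318   40.22367688 -163.84116019] [-0.1146474  -0.28435639 -0.35466351] [ 1.30319826  1.33784397 -0.17460493]
```

Emit:
carry_out --pt "0.006 0.006 0 0 0 0 0.3" --pt "0.006 0.006 0 0 0 0 0.2" --pt "0.006 0.006 0 0 0 0 0.2" --pt "0.006 0.006 0 0 0 0 0.2" --squeeze 60

```text
time: 9.3
tool_pos: [0.4614, 0.2421, 0.0532]
ee_rot: [179.8, 40.3, -163.9]
wrist_force: [-4.8, 0.5, 7.1]
width: 0.0329
grip_force: 60.8
```

```bash
python3 - <<'E'
from pose import *
s=ctrl.sense();print(s['time'],s['tool_pos'],s['ee_rot'],s['wrist_force'],s['wrist_torque'],s['width'],s['grip_force'])
A=R.from_euler('xyz',s['ee_rot'],degrees=True)
print('turn',turn(A,Rt(1.8,40)),'shift',(tcp([.4549,.2568,.054],1.8,40)-s['tool_pos'])/.2)
E
```

```text
9.3 [0.46137251 0.24209887 0.05324839] [ 179.83139512   40.26076704 -163.86413957] [-4.82410893  0.5486125   7.10760631] [0.11993377 0.0420978  0.28306814] 0.0329381354539137 60.83670616149902
turn [-0.00561435  0.00793714 -0.48148335] shift [-0.02593783  0.07370758 -0.00390242]
```

Emit:
carry_out --pt "-0.006 0.02 0 0 0 -0.12 0.2" --pt "-0.012 0.037 0 0 0 -0.24 0.2" --pt "-0.019 0.056 0 0 0 -0.36 0.2" --pt "-0.025 0.075 0 0 0 -0.48 0.2" --pt "-0.025 0.075 0 0 0 -0.48 0.2"

```text
time: 9.93
tool_pos: [0.4565, 0.2578, 0.0532]
ee_rot: [179.8, 40.3, -178.3]
wrist_force: [-1.4, 0.5, 5.7]
width: 0.033
grip_force: 61.1
```

```bash
cat > look.py <<'E'
import sys
from m import *
s=ctrl.sense();print(s['time'],s['tool_pos'],s['ee_rot'],'F',s['wrist_force'].round(1),'T',s['wrist_torque'].round(2),s['width'],s['grip_force'])
o=[]
for n,(u0,u1,v0,v1) in {'scene':(195,375,200,300),'side':(185,355,185,305)}.items():
    im,d,c,T=cam(n);np.savez(f'l_{n}.npz',im=im,d=d,T=T,k=[c['fx'],c['fy'],c['cx'],c['cy']])
    o.append(cv2.resize(im[180:310,180:380],(800,520),interpolation=2))
cv2.imwrite(f'pics/{sys.argv[1]}.png',cv2.resize(np.vstack(o)[:,:,::-1],(460,598)))
E
python3 look.py k1
```

```text
9.925 [0.45649833 0.25782235 0.05323774] [ 179.77427285   40.28116064 -178.30068443] F [-1.4  0.5  5.7] T [-0.01 -0.09 -0.23] 0.032989144966862484 61.139817237854004
```

View pics/k1.png

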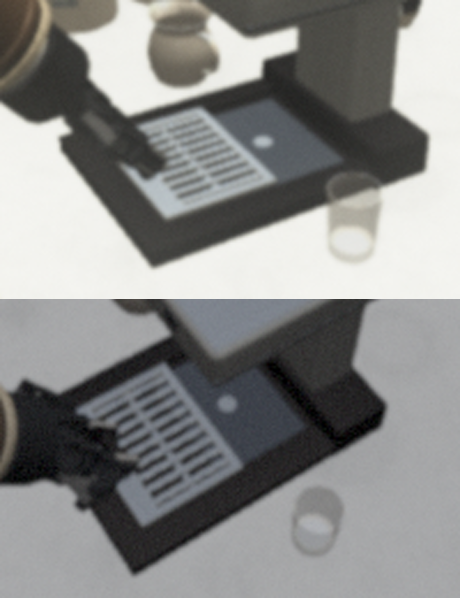

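Picture: grate now square with the tray, held by the grip, pocket free behind; glass and pitcher untouched. Numeric check of grate vs pocket.

```bash
cat > meas.py <<'E'
from m import *
def fit(q):
    vx,vy,x,y=cv2.fitLine(q.astype(np.float32),cv2.DIST_HUBER,0,.01,.01).ravel();return vx,vy,x,y
for n in ('scene','side'):
    z=np.load(f'l_{n}.npz');k=z['k'];c=dict(fx=k[0],fy=k[1],cx=k[2],cy=k[3]);T=z['T'];d=z['d'].astype(float);im=z['im'].astype(int)
    P=pts(d,c,T);g=im.mean(2);B=im[...,2]-im[...,0]
    br=np.median(g[(P[...,2]>.02)&(P[...,2]<.032)&(np.hypot(P[...,0]-.50,P[...,1]-.257)<.05)])
    reg=(np.abs(P[...,0]-.55)<.17)&(np.abs(P[...,1]-.258)<.09)
    gm=big(((g>.8*br)&reg&(P[...,2]>.01)&(P[...,2]<.045)).astype(np.uint8),(180,370,180,310));gm=cv2.morphologyEx(gm.astype(np.uint8),cv2.MORPH_CLOSE,np.ones((5,5)))
    q=world(gm,c,T,.028);r=cv2.minAreaRect(q)
    x,y=q.T;m=lambda v,a,b,s:None
    # rear edge: max x per y-bin ; right edge: min y per x-bin
    re=np.array([[x[(y>a)&(y<a+.006)].max(),a+.003] for a in np.arange(.205,.30,.006) if ((y>a)&(y<a+.006)).sum()>3])
    rt=np.array([[a+.003,y[(x>a)&(x<a+.006)].min()] for a in np.arange(x.max()-.08,x.max()-.01,.006) if ((x>a)&(x<a+.006)).sum()>3])
    f1,f2=fit(re),fit(rt)
    print(n,'bright',br,'rect',np.round(r[0],4),np.round(r[1],4),round(r[2],1),'rear ang',np.degrees(np.arctan2(f1[1],f1[0])).round(2),'x',f1[2:],'right ang',np.degrees(np.arctan2(f2[1],f2[0])).round(2),f2[2:])
    # blue floor right boundary
    pm=((g<.7*br)&(g>.3*br)&(B>5)&reg&(P[...,2]<.03)&(gm==0)).astype(np.uint8);pm=big(pm,(180,370,180,310));w=world(pm,c,T,.016);x,y=w.T
    rb=np.array([[a,y[(x>a-.003)&(x<a+.003)].min()] for a in np.arange(.56,.63,.006) if ((x>a-.003)&(x<a+.003)).sum()>3])
    if len(rb)>2: f=fit(rb);print('  floor right',np.degrees(np.arctan2(f[1],f[0])).round(2),f[2:],'floor xmax',np.percentile(x,99),'n',len(w))
    # tray outer right edge & front from depth
    t=big(((P[...,2]>.012)&(P[...,2]<.03)&(g<.6*br)&reg).astype(np.uint8),(180,370,180,310));w=world(t,c,T,.022);x,y=w.T
    e=np.array([[a,y[(x>a-.003)&(x<a+.003)].min()] for a in np.arange(.44,.62,.01)]);f=fit(e);print('  tray right top',np.degrees(np.arctan2(f[1],f[0])).round(2),f[2:])
E
python3 meas.py
```

```text
scene bright 149.0 rect [0.5007 0.2583] [0.1133 0.1426] 2.0 rear ang -88.02 x (np.float32(0.55672264), np.float32(0.259)) right ang 1.76 (np.float32(0.51242703), np.float32(0.18783484))
  floor right 1.86 (np.float32(0.599), np.float32(0.20080079)) floor xmax 0.6335431 n 883
  tray right top 0.74 (np.float32(0.524), np.float32(0.16815457))
side bright 112.0 rect [0.4992 0.2568] [0.1112 0.1408] 1.7 rear ang -88.09 x (np.float32(0.5547248), np.float32(0.244)) right ang 2.16 (np.float32(0.5163207), np.float32(0.18751563))
  floor right 1.83 (np.float32(0.5924), np.float32(0.19667573)) floor xmax 0.63285375 n 1143
  tray right top 0.23 (np.float32(0.51199996), np.float32(0.16728933))
```

Emit:
carry_out --pt "0.04 0.003 0 0 0 0 0.2" --pt "0.08 0.005 0 0 0 0 0.2" --pt "0.12 0.006 0 0 0 0 0.2" --pt "0.16 0.007 0 0 0 0 0.2" --pt "0.2 0.008 0 0 0 0 0.2" --pt "0.24 0.01 0 0 0 0 0.2" --pt "0.28 0.011 0 0 0 0 0.2" --pt "0.28 0.011 0 0 0 0 0.2"

```text
time: 11.02
tool_pos: [0.5121, 0.2583, 0.0533]
ee_rot: [179.9, 40.2, -178.2]
wrist_force: [-10.7, -1.2, 19.2]
width: 0.0326
grip_force: 63.1
```

```bash
python3 look.py k2; sed 's/-.50,P/-.545,P/' meas.py > meas2.py; python3 meas2.py
```

```text
11.025 [0.51207138 0.25833932 0.05329234] [ 179.86956964   40.21892298 -178.20177035] F [-10.7  -1.2  19.2] T [-0.13  0.11 -0.07] 0.03263252114023846 63.083131313323975
scene bright 151.33333333333334 rect [0.5561 0.2587] [0.112 0.142] 1.9 rear ang -87.47 x (np.float32(0.61104715), np.float32(0.259)) right ang 1.58 (np.float32(0.57515943), np.float32(0.18888102))
  tray right top -0.02 (np.float32(0.522), np.float32(0.16785496))
side bright 124.66666666666667 rect [0.5544 0.2572] [0.1099 0.1402] 1.5 rear ang -64.16 x (np.float32(0.5986997), np.float32(0.2476)) right ang 2.19 (np.float32(0.5710963), np.float32(0.18831767))
  floor right -6.51 (np.float32(0.62), np.float32(0.19779795)) floor xmax 0.6340327 n 250
  tray right top -0.07 (np.float32(0.519), np.float32(0.16764666))
```

Emit:
carry_out --pt "0 0.004 0.004 0 0 0 0.2" --pt "0.02 0.008 0.004 0 0 0 0.2" --pt "0.04 0.01 0.004 0 0 0 0.2" --pt "0.06 0.012 0.004 0 0 0 0.2" --pt "0.08 0.013 0.004 0 0 0 0.2" --pt "0.1 0.014 0.004 0 0 0 0.2" --pt "0.1 0.014 0.004 0 0 0 0.2"

```text
time: 12.0
tool_pos: [0.5323, 0.2615, 0.053]
ee_rot: [179.9, 40.2, -178.2]
wrist_force: [1.9, -0.7, -5.7]
width: 0.033
grip_force: 60.4
```

```bash
python3 look.py k3; sed 's/-.50,P/-.555,P/' meas.py > meas2.py; python3 meas2.py
```

```text
12.0 [0.53232682 0.26149369 0.0530229 ] [ 179.87445382   40.15252262 -178.24518563] F [ 1.9 -0.7 -5.7] T [-0.06  0.99  0.01] 0.03301509281141091 60.352721214294434
scene bright 149.33333333333334 rect [0.5747 0.2604] [0.1096 0.1414] 1.2 rear ang -88.4 x (np.float32(0.6284614), np.float32(0.253)) right ang 1.08 (np.float32(0.5897293), np.float32(0.19023408))
  tray right top 0.47 (np.float32(0.505), np.float32(0.16798335))
side bright 126.0 rect [0.5732 0.2598] [0.1089 0.1396] 1.5 rear ang -53.88 x (np.float32(0.6121763), np.float32(0.2476)) right ang 1.26 (np.float32(0.58469373), np.float32(0.19072583))
  tray right top -0.06 (np.float32(0.524), np.float32(0.16768996))
```

Emit:
carry_out --pt "0 0 -0.003 0 0 0 0.2" --pt "0.015 0 -0.003 0 0 0 0.2" --pt "0.03 0.001 -0.003 0 0 0 0.2" --pt "0.03 0.001 -0.003 0 0 0 0.2"

```text
time: 12.6
tool_pos: [0.5384, 0.2621, 0.0528]
ee_rot: [179.8, 40.2, -178.3]
wrist_force: [-2.1, -0.1, -1.2]
width: 0.0327
grip_force: 60.9
```

Emit:
carry_out --pt "0.006 0 0 0 0 0 0.2" --pt "0.012 0 0 0 0 0 0.2" --pt "0.012 0 0 0 0 0 0.2"

```text
time: 12.98
tool_pos: [0.541, 0.2621, 0.0527]
ee_rot: [179.8, 40.2, -178.3]
wrist_force: [0.3, 0.3, -7.6]
width: 0.0329
grip_force: 60.3
```

Emit:
carry_out --pt "0 0 -0.008 0 0 0 0.2" --pt "0 0 -0.015 0 0 0 0.2" --pt "0 0 -0.015 0 0 0 0.2"

```text
time: 13.35
tool_pos: [0.5408, 0.2621, 0.0496]
ee_rot: [179.9, 40.2, -178.3]
wrist_force: [0.3, -0.6, -7.8]
width: 0.0327
grip_force: 60.3
```

Emit:
carry_out --pt "0 0 -0.008 0 0 0 0.2" --pt "0 0 -0.014 0 0 0 0.2" --pt "0 0 -0.014 0 0 0 0.2"

```text
time: 13.72
tool_pos: [0.541, 0.2621, 0.0472]
ee_rot: [179.8, 40.3, -178.3]
wrist_force: [-3.1, -0.6, 0.3]
width: 0.0331
grip_force: 61.3
```

Emit:
carry_out --pt "0 0 0 0 0 0 0.6" --pt "0 0 0 0 0 0 0.6" --pt "0 0 0 0 0 0 0.6" --pt "0 0 0 0 0 0 0.6" --pt "0 0 0 0 0 0 0.6" --pt "0 0 0 0 0 0 0.6" --pt "0 0 0 0 0 0 0.6" --pt "0 0 0 0 0 0 0.6"

```text
time: 14.72
tool_pos: [0.5409, 0.2621, 0.047]
ee_rot: [179.8, 40.2, -178.3]
wrist_force: [0.1, 0.4, 1.2]
width: 0.0512
grip_force: 0.0
```

```bash
python3 look.py k4; sed 's/-.50,P/-.555,P/' meas.py > meas2.py; python3 meas2.py; python3 - <<'E'
from h import *
for n in ('scene','side'):
    z=np.load(f'l_{n}.npz');k=z['k'];c=dict(fx=k[0],fy=k[1],cx=k[2],cy=k[3]);P=pts(z['d'].astype(float),c,z['T']);g=z['im'].mean(2)
    def h(x,y):
        m=(np.hypot(P[...,0]-x,P[...,1]-y)<.012)&(P[...,2]<.04)&(P[...,2]>0);return round(float(np.median(P[m][:,2]))*1000,1),int(m.sum())
    print(n,'deck',h(.43,.18),'rim right',h(.58,.175),'grate fr-right',h(.545,.20),'rr-right',h(.62,.205),'mid',h(.60,.23))
im,d,c,T=cam('wrist');cv2.imwrite('pics/w4.png',im[:,:,::-1])
E
```

```text
14.725 [0.54094572 0.26210092 0.04701723] [ 179.83791754   40.21575475 -178.3055287 ] F [0.1 0.4 1.2] T [-0.01  0.31  0.02] 0.051228532000877604 0.0
scene bright 150.0 rect [0.5795 0.2547] [0.1099 0.1404] 1.9 rear ang -87.89 x (np.float32(0.6336547), np.float32(0.24880001)) right ang 2.04 (np.float32(0.5899311), np.float32(0.18558551))
  tray right top 0.56 (np.float32(0.502), np.float32(0.16825233))
side bright 132.33333333333334 rect [0.5811 0.2319] [0.1083 0.0868] 1.9 rear ang -87.81 x (np.float32(0.6343334), np.float32(0.2404)) right ang 2.36 (np.float32(0.58658206), np.float32(0.18914689))
  tray right top 0.06 (np.float32(0.524), np.float32(0.16765366))
scene deck (20.9, 107) rim right (21.6, 74) grate fr-right (21.4, 69) rr-right (21.0, 48) mid (19.9, 54)
side deck (20.2, 102) rim right (19.9, 85) grate fr-right (19.7, 92) rr-right (19.2, 75) mid (17.5, 74)
```

View pics/k4.png

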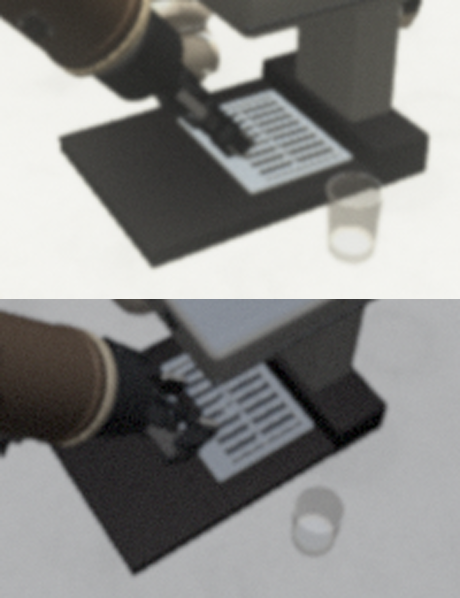

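Picture: grate lies flush in the pocket behind the front deck (heights equal to deck level), nothing disturbed. Regrip and pull.

Emit:
carry_out --pt "0 0 0 0 0 0 0.2" --pt "0 0 0 0 0 0 0.2" --pt "0 0 0 0 0 0 0.2" --pt "0 0 0 0 0 0 0.2" --squeeze 60

```text
time: 15.38
tool_pos: [0.5408, 0.2621, 0.0472]
ee_rot: [179.8, 40.2, -178.3]
wrist_force: [-3.1, 0.7, 5.9]
width: 0.0328
grip_force: 59.7
```

Emit:
carry_out --pt "-0.003 0 0 0 0 0 0.2" --pt "-0.005 0 0 0 0 0 0.2" --pt "-0.005 0 0 0 0 0 0.2"

```text
time: 15.75
tool_pos: [0.5403, 0.2622, 0.0472]
ee_rot: [179.8, 40.3, -178.3]
wrist_force: [4.8, -1.0, 1.1]
width: 0.0328
grip_force: 59.8
```

Emit:
carry_out --pt "-0.003 0 0 0 0 0 0.2" --pt "-0.005 0 0 0 0 0 0.2" --pt "-0.005 0 0 0 0 0 0.2"

```text
time: 16.12
tool_pos: [0.5392, 0.2622, 0.0472]
ee_rot: [179.8, 40.3, -178.3]
wrist_force: [4.5, 0.5, 2.1]
width: 0.0328
grip_force: 59.8
```

Emit:
carry_out --pt "-0.0025 0 0 0 0 0 0.2" --pt "-0.0025 0 0 0 0 0 0.2"

```text
time: 16.38
tool_pos: [0.5387, 0.2623, 0.0473]
ee_rot: [179.8, 40.3, -178.3]
wrist_force: [4.9, 0.4, 2.9]
width: 0.0326
grip_force: 59.8
```

Emit:
carry_out --pt "-0.0025 0 0 0 0 0 0.2" --pt "-0.0025 0 0 0 0 0 0.2"

```text
time: 16.62
tool_pos: [0.5382, 0.2622, 0.0472]
ee_rot: [179.8, 40.3, -178.3]
wrist_force: [5.4, 0.1, 2.3]
width: 0.0326
grip_force: 60.0
```

Emit:
carry_out --pt "-0.0025 0 0 0 0 0 0.2" --pt "-0.0025 0 0 0 0 0 0.2"

```text
time: 16.88
tool_pos: [0.5382, 0.2623, 0.0472]
ee_rot: [179.8, 40.3, -178.3]
wrist_force: [10.8, -1.1, -3.4]
width: 0.0327
grip_force: 60.6
```

Emit:
carry_out --pt "-0.0025 0 0 0 0 0 0.2" --pt "-0.0025 0 0 0 0 0 0.2"

```text
time: 17.12
tool_pos: [0.538, 0.2623, 0.0473]
ee_rot: [179.8, 40.3, -178.4]
wrist_force: [14.3, -2.1, -4.8]
width: 0.0326
grip_force: 60.9
```

Emit:
carry_out --pt "0.0015 0 0 0 0 0 0.2" --pt "0.0015 0 0 0 0 0 0.2"

```text
time: 17.38
tool_pos: [0.5382, 0.2623, 0.0473]
ee_rot: [179.8, 40.3, -178.4]
wrist_force: [11.9, -1.5, -4.5]
width: 0.0328
grip_force: 61.5
```

Emit:
carry_out --pt "0 0 0 0 0 0 0.2" --pt "0 0 0 0 0 0 0.2" --pt "0 0 0 0 0 0 0.2" --pt "0 0 0 0 0 0 0.2" --pt "0 0 0 0 0 0 0.2"

```text
time: 18.0
tool_pos: [0.5381, 0.2622, 0.0473]
ee_rot: [179.8, 40.3, -178.4]
wrist_force: [13.0, -1.3, -4.0]
width: 0.0326
grip_force: 61.5
```

Emit:
carry_out --pt "0.0015 0 0 0 0 0 0.2" --pt "0.0015 0 0 0 0 0 0.2" --pt "0.0015 0 0 0 0 0 0.2" --pt "0.0015 0 0 0 0 0 0.2" --pt "0.0015 0 0 0 0 0 0.2" --pt "0.0015 0 0 0 0 0 0.2"

```text
time: 18.75
tool_pos: [0.5382, 0.2623, 0.0473]
ee_rot: [179.8, 40.3, -178.3]
wrist_force: [9.8, -1.0, -1.3]
width: 0.0327
grip_force: 61.8
```

Emit:
carry_out --pt "0.004 0 0 0 0 0 0.2" --pt "0.004 0 0 0 0 0 0.2" --pt "0.004 0 0 0 0 0 0.65" --pt "0.004 0 0 0 0 0 0.65" --pt "0.004 0 0 0 0 0 0.65" --pt "0.004 0 0 0 0 0 0.65"

```text
time: 19.5
tool_pos: [0.5382, 0.262, 0.0469]
ee_rot: [179.8, 40.2, -178.3]
wrist_force: [-0.7, 0.3, 0.5]
width: 0.0559
grip_force: 0.0
```

Emit:
carry_out --pt "-0.03 -0.001 0.036 0 0 0 0.65" --pt "-0.1 -0.003 0.12 0 0 0 0.65" --pt "-0.2 -0.007 0.24 0 0 0 0.65" --pt "-0.3 -0.01 0.36 0 0 0 0.65" --pt "-0.35 -0.01 0.42 0 0 0 0.65" --pt "-0.35 -0.01 0.42 0 0 0 0.65"

```text
time: 20.25
tool_pos: [0.4678, 0.2605, 0.1322]
ee_rot: [179.7, 40.3, -178.3]
wrist_force: [0.4, -1.1, 0.1]
width: 0.0554
grip_force: 0.0
```

```bash
python3 look.py k5; sed 's/-.50,P/-.575,P/' meas.py > meas2.py; python3 meas2.py; python3 - <<'E'
from h import *
for n in ('scene','side'):
    z=np.load(f'l_{n}.npz');k=z['k'];c=dict(fx=k[0],fy=k[1],cx=k[2],cy=k[3]);P=pts(z['d'].astype(float),c,z['T'])
    def h(x,y):
        m=(np.hypot(P[...,0]-x,P[...,1]-y)<.012)&(P[...,2]<.04)&(P[...,2]>0);return round(float(np.median(P[m][:,2]))*1000,1),int(m.sum())
    print(n,'deck',h(.46,.18),'rim right',h(.58,.175),'grate fr-right',h(.545,.20),'fr-mid',h(.53,.24),'rr-right',h(.62,.205))
    a=np.load(n+'.npz');Q=pts(a['d'].astype(float),c,a['T'])
    for nm,(x,y,r) in {'glass':(.6,.08,.07),'pitcher':(.57,.42,.1)}.items():
        f=lambda P:P[(np.hypot(P[...,0]-x,P[...,1]-y)<r)&(P[...,2]>.035)&(P[...,2]<.09)]
        print(nm,np.median(f(Q),0).round(3),np.median(f(P),0).round(3))
E
```

```text
20.25 [0.46784748 0.26051098 0.13220401] [ 179.74268762   40.28437572 -178.31496625] F [ 0.4 -1.1  0.1] T [-0.02  0.31 -0.01] 0.055375028862225194 0.0
scene bright 157.0 rect [0.5773 0.2552] [0.1094 0.1404] 1.8 rear ang -87.58 x (np.float32(0.63096744), np.float32(0.259)) right ang 1.98 (np.float32(0.5881056), np.float32(0.1858409))
  tray right top 0.74 (np.float32(0.536), np.float32(0.16829336))
side bright 120.33333333333333 rect [0.578  0.2581] [0.1087 0.1391] 1.8 rear ang -38.41 x (np.float32(0.61095893), np.float32(0.259)) right ang 1.55 (np.float32(0.59489715), np.float32(0.18956424))
  tray right top -0.12 (np.float32(0.505), np.float32(0.16747026))
scene deck (21.2, 76) rim right (21.4, 70) grate fr-right (21.3, 70) fr-mid (22.1, 85) rr-right (20.7, 53)
glass [0.58  0.105 0.051] [0.58  0.106 0.051]
pitcher [0.583 0.421 0.057] [0.583 0.42  0.057]
side deck (20.1, 99) rim right (19.9, 84) grate fr-right (19.6, 86) fr-mid (20.6, 102) rr-right (18.6, 78)
glass [0.581 0.107 0.051] [0.581 0.108 0.051]
pitcher [0.575 0.453 0.055] [0.575 0.453 0.055]
```

Seated flush, held against the pull, arm clear, bystanders unmoved.

```bash
python3 -c "
from bench import ctrl
print(ctrl.sign_off())"
```

```text
the job is handed in; nothing more can be done
None
```

The grate is seated flush in the pocket, it held against a pull of 10–14 N for over half a second, and I released it with the shot glass and milk pitcher unmoved; the job is handed in at about 20 s.

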